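# Stack the food-processor discs on their storage stand

## Task

Pick out the three steel food-processor discs with white hubs and put them away on their wooden storage stand, cutting face down with the hubs up, just as they lie: the largest first, the medium one on top of it, the smallest on that, each fully seated over the spigot beneath it. Then seat the white cap on top of the stack, and leave the pan lid, jar, mug and tin where they are.

Things in the scene. Friction and masses are not known exactly. Their poses are not given: they have to be found in the camera images.
- stand: storage stand, fixed firmly to the worktop: flat round wooden foot 110 mm across and 12 mm high; in its middle a white centring spigot 20 mm across stands 10 mm above the foot's top, tapering over its upper 5 mm to 12 mm. Origin: centre of the foot's underside, on the worktop; z up, so a seated disc's origin lies 12 mm above it.
- large_disc: the largest food-processor disc, lying flat: round steel plate 130 mm across, 4 mm thick; in its middle a white hub 40 mm across, its shoulder 34 mm above the underside. On the shoulder a spigot 20 mm across, 10 mm high (upper 5 mm tapers to 12 mm). Recess under the hub, 24 mm wide, 12 mm deep, drops over a spigot so that the underside rests on the surface round it. Any yaw. Loose, about 180 g. Origin: centre of underside, z up.
- medium_disc: the middle-sized food-processor disc, lying flat: round steel plate 104 mm across, 4 mm thick; in its middle a white hub 40 mm across, its shoulder 34 mm above the underside. On the shoulder a spigot 20 mm across, 10 mm high (upper 5 mm tapers to 12 mm). Recess under the hub, 24 mm wide, 12 mm deep, drops over a spigot so that the underside rests on the surface round it. Any yaw. Loose, about 140 g. Origin: centre of underside, z up.
- small_disc: the smallest food-processor disc, lying flat: round steel plate 78 mm across, 4 mm thick; in its middle a white hub 40 mm across, its shoulder 34 mm above the underside. On the shoulder a spigot 20 mm across, 10 mm high (upper 5 mm tapers to 12 mm). Recess under the hub, 24 mm wide, 12 mm deep, drops over a spigot so that the underside rests on the surface round it. Any yaw. Loose, about 100 g. Origin: centre of underside, z up.
- cap: white plastic cap, standing upright: round skirt 56 mm across, 12 mm high; above it a ribbed round grip 33 mm across; 44 mm high in all, no spigot on top. Recess underneath, 24 mm wide, 12 mm deep, drops over a spigot so that the underside rests on the hub's shoulder. Loose, about 80 g. Origin: centre of underside, z up.
- pan_lid: bystander: small steel pan lid 100 mm across with a black knob, 39 mm high, loose. Origin: centre of the underside.
- jam_jar: bystander: jam jar with a red lid, 66 mm across and 90 mm high, loose. Origin: centre of the underside.
- mug: bystander: white mug with a handle (toward its -y), 78 x 116 mm and 101 mm high, loose. Origin: centre of the underside of its bounding box.
- tin_small: bystander: green and gold food tin 57 mm across and 72 mm high, loose. Origin: centre of the underside.
Things that resemble listed ones, but are neither listed nor needed, are in the scene too. Leave any blue or pink look-alike of the cap alone.

How it is judged:
By the outcome, as a careful person would: the job done as asked, in the order asked, and still so for the second after the job is handed in, with the robot touching nothing.
It also fails if it takes over 115 s, if anything falls off the work surface, if the arm or the gripper's body presses on something with over 40 N, if the wrist force passes 120 N, or if a joint passes its speed limit or range.

## Robot

A 6-joint arm with a two-finger parallel gripper is mounted at the origin on a cart in front of the work surface, level with it; the furniture and walls round the work are solid. World frame = base frame: x ahead of the robot, y to its left, z up, the work surface at z = 0. Lengths are in m, angles in rad, forces in N, time in s.
With the tool pointing down it reaches from about 0.375 to 0.9 m from the base axis. Payload 3.1 kg.
Tool frame: the origin (TCP) lies between the finger pads; the fingertips stand 17 mm ahead of it and the grasp point (between the pads) lies 2 mm behind it (robot.nose_length is the distance from the TCP to the fingertips, in m); z points along the fingers, y is the line along which they close (so a half turn about z gives the same grasp; the last joint's range is limited). The gripper opens to 87 mm and grips with 3 to 60 N. Pads are 19 mm wide; open, the fingers measure 117 mm over their backs; the gripper's body (75 mm by 190 mm) begins 51 mm behind the grasp point.
Start: joints at [-1.496, 0.527, 1.433, -0, 1.181, -0.178], TCP at [0.157, -0.605, 0.24] pointing down, gripper open.
Joint ranges: [-3.08, 3.08], [-0.75, 2.2], [0.22, 2.44], [-1.43, 4.57], [0, 2.65], [-2.85, 2.85]. Speed limits (rad/s): [2.79, 2.79, 3.14, 3.14, 3.14, 3.14].

## Interface

Orientations are given as a unit quaternion [x, y, z, w].
In Python, from rig import robot, cams gives the robot as it stands.
- The arm moves only by the shell command python3 -m pendant 'ROWS' [FORCE]. ROWS is JSON, a list of rows, each an object with "jaw": the opening, from 0 (shut) to 1 (fully open); "linear": the shift along the tool's x, y, z in cm, a list of three; "twist": the turn about the tool's z in degrees. A call has 1 to 12 rows; each row shifts and turns the commanded pose from where the row before left it, along the tool's axes as they then stand; what a row does not reach is not made up. A row lasts 1/12 s, in which the tool goes at most 41.7 mm and 7.16 degrees, less where a joint would pass 70% of its speed; a pose out of reach is approached as far as the arm can. A call is refused whole if a number of a shift passes 4.17 or a number of a turn 7.16, either way. A call with a gripper value outside its range is refused whole. The fingers move at their own pace and stop on an object; FORCE is the grip in N (left out, the last holds). Time passes only in rows, so rows that do not move let the fingers close. It gives the time, the measured TCP pose, the force, the opening and the grip force at its end, in the units of the state.
- robot.get_obs(): the state, without advancing time (a new reading comes with each control period).
- cams.camera(name): name is "scene" or "top" or "wrist"; returns a dict with "color" (400x640x3 uint8, blue, green, red), "depth" (400x640 float32, m along the optical axis (not along the pixel's ray), 0 where there is no reading), "fov_y" (degrees; the focal length in pixels is half the picture's height over the tangent of half this angle, whatever the lens; pixels are square), "cx", "cy" (the principal point, pixels), "view" (4x4, takes a point from world to camera coordinates). Camera axes: x right, y down, z forward; pixel columns grow to the right and rows downward; lengths in m; the calibration is good to about 2 mm. The wrist camera is an equidistant fisheye: a pixel r from the principal point sees the ray r / f radians off the axis. A picture is of the moment at which its call begins.
- robot.hand_in(): hands the job in; it is judged then, once.
The state is a dict: "time": time; "q": joint angles; "joint_velocities": joint speeds; "joint_torque": joint torques, N m; "position": TCP position; "tool_rot": TCP orientation; "ft_force": force on the tool from outside, world axes, zero at the start; "moment": the same for the moment, N m; "grip_width": finger opening in m; "grip_force": force on a finger pad.
Only numpy, scipy, OpenCV 4.12 (cv2) and the standard library are available. Lean on these libraries where they do the work, as an engineer would, in place of code of your own. Each camera call takes 0.05 s, during which the arm holds its last target. There are 200 camera calls.

## Working session

There is one attempt and no reset: what is moved stays moved. The work goes in short steps, Python scripts to look and compute and a shell command to move; the robot and the scene stay as the last step left them, time stands still between calls to the robot, and variables do not carry over. Pictures are saved under pics/ and viewed, at most 14 in all, crops included, and the job is handed in when it is done.

```bash
ls; mkdir -p pics
python3 - <<'E'
from rig import robot,cams
import cv2,numpy as np
for n in("scene","top"):
    c=cams.camera(n); cv2.imwrite(f"pics/{n}0.png",c["color"]); np.savez(f"{n}0.npz",**c)
    print(n,c["fov_y"],c["cx"],c["cy"],np.round(c["view"],3).tolist())
print(robot.get_obs())
E
```

```text
pics
scene 53.30396848424942 312.2833991979287 194.81903104902452 [[-0.822, -0.569, 0.001, 0.414], [-0.431, 0.621, -0.655, 0.245], [0.373, -0.539, -0.755, 0.878], [0.0, 0.0, 0.0, 1.0]]
top 45.986681075357744 315.8131810033267 199.68679267924747 [[-0.003, -1.0, 0.002, -0.011], [-0.988, 0.003, -0.155, 0.525], [0.155, -0.003, -0.988, 1.169], [0.0, 0.0, 0.0, 1.0]]
{'time': 0.1, 'q': array([-1.49551900e+00,  5.28422851e-01,  1.43373977e+00, -4.22646714e-05,
        1.18141977e+00, -1.78491584e-01]), 'joint_velocities': array([ 0.00011914, -0.0029808 , -0.00382458,  0.00062486, -0.00070568,
        0.00061455]), 'joint_torque': array([-3.11076028e-04, -4.40985882e+01, -1.77151287e+01,  6.34949212e-02,
        5.33703994e-02, -4.01682314e-05]), 'position': array([ 0.15688402, -0.60435143,  0.2386499 ]), 'tool_rot': array([ 9.91959453e-01,  1.26552175e-01,  3.18030255e-05, -9.94551847e-04]), 'ft_force': array([ 0.55484264, -0.63548463, -0.26396838]), 'moment': array([ 0.01708229, -0.04386112, -0.0158291 ]), 'grip_force': 0.0, 'grip_width': 0.08758254593293678}
```

View pics/scene0.png

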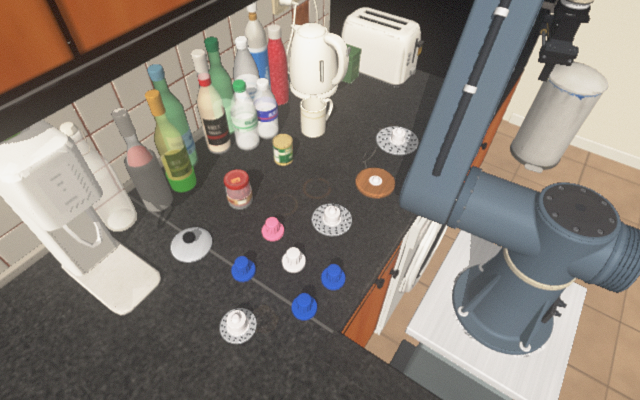

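View pics/top0.png

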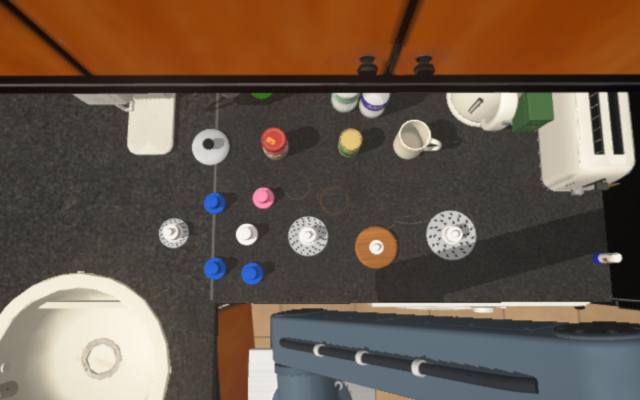

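The top view shows the small disc at (173,233), cap (247,234), medium disc (308,236), stand (376,247) and large disc (451,234). In the scene view they are at (236,322), (294,260), (332,217), (376,182) and (398,137). Blue and pink look-alikes stand round the cap.

```bash
cat > h.py <<'E'
import numpy as np,cv2
from scipy.spatial.transform import Rotation as R
def ray(c,uv):
    """world origin and unit direction of a pixel's ray"""
    f=200/np.tan(np.radians(float(c["fov_y"])/2)); V=np.array(c["view"])
    d=np.array([uv[0]-float(c["cx"]),uv[1]-float(c["cy"])])
    if c.get("fish"):
        r=np.hypot(*d); t=r/f; k=np.sin(t)/max(r,1e-9); v=np.array([d[0]*k,d[1]*k,np.cos(t)])
    else: v=np.array([d[0]/f,d[1]/f,1]); v/=np.linalg.norm(v)
    return -V[:3,:3].T@V[:3,3], V[:3,:3].T@v
def pix(c,p):
    f=200/np.tan(np.radians(float(c["fov_y"])/2)); V=np.array(c["view"]); q=V[:3,:3]@p+V[:3,3]
    if c.get("fish"):
        r=np.hypot(q[0],q[1]); s=f*np.arctan2(r,q[2])/max(r,1e-9)
    else: s=f/q[2]
    return np.array([q[0]*s+float(c["cx"]),q[1]*s+float(c["cy"])])
def plane(c,uv,z):
    o,d=ray(c,uv); return o+d*(z-o[2])/d[2]
def tri(rays):
    A=sum(np.eye(3)-np.outer(d,d) for o,d in rays); b=sum((np.eye(3)-np.outer(d,d))@o for o,d in rays)
    p=np.linalg.solve(A,b); return p,[np.linalg.norm(np.cross(p-o,d))*1e3 for o,d in rays]
E
python3 - <<'E'
from h import *
T=dict(np.load("top0.npz"));S=dict(np.load("scene0.npz"))
def white(c,uv,r):
    x,y=uv;w=c["color"][y-r:y+r,x-r:x+r];h=cv2.cvtColor(w,cv2.COLOR_BGR2HSV)
    m=((h[...,2]>185)&(h[...,1]<60)).astype(np.uint8)
    m=cv2.morphologyEx(m,cv2.MORPH_OPEN,np.ones((3,3)))
    n,l,s,ce=cv2.connectedComponentsWithStats(m)
    i=1+np.argmax(s[1:,4]); return ce[i]+[x-r,y-r],s[i]
for n,t,s in(("small",(173,231),(236,320)),("cap",(247,234),(294,260)),("med",(308,236),(332,216)),("stand",(376,246),(376,181)),("large",(452,234),(398,137))):
    a,sa=white(T,t,14);b,sb=white(S,s,16)
    p,e=tri([ray(T,a),ray(S,b)])
    print(n,a.round(1),sa[2:],b.round(1),sb[2:],p.round(4),np.round(e,1))
E
```

```text
small [169.9 233.1] [ 18  23 263] [236.2 324.1] [ 32  26 531] [0.4435 0.3657 0.016 ] [0.8 0.8]
cap [244.7 234.2] [ 20  21 283] [293.  260.1] [ 23  26 431] [0.4399 0.172  0.0132] [0.4 0.4]
med [306.3 237.1] [ 28  28 459] [331.1 217.9] [ 24  26 408] [0.4336 0.0129 0.0103] [2.2 2.2]
stand [375.3 246.9] [ 13  14 130] [375.1 180.3] [ 13  10 103] [ 0.4061 -0.1668  0.0111] [0.5 0.5]
large [449.3 234.3] [ 28  28 507] [396.8 138.7] [ 25  26 355] [ 0.4375 -0.3612  0.0088] [0.3 0.3]
```

```bash
python3 -m pendant '[{"jaw":1,"linear":[1.7,-0.8,0],"twist":0},{"jaw":1,"linear":[3.3,-1.65,0],"twist":0},{"jaw":1,"linear":[3.3,-1.65,0],"twist":0},{"jaw":1,"linear":[3.3,-1.65,0],"twist":0},{"jaw":1,"linear":[3.3,-1.65,0],"twist":0},{"jaw":1,"linear":[3.3,-1.65,0],"twist":0},{"jaw":1,"linear":[3.3,-1.65,0],"twist":0},{"jaw":1,"linear":[3.3,-1.65,0],"twist":0},{"jaw":1,"linear":[3.3,-1.65,0],"twist":0},{"jaw":1,"linear":[3.3,-1.65,0],"twist":0},{"jaw":1,"linear":[1.7,-0.8,0],"twist":0},{"jaw":1,"linear":[0,0,0],"twist":0}]' 30
cat >> h.py <<'E'
def shot(name):
    from rig import cams
    c=cams.camera("wrist"); c["fish"]=True; cv2.imwrite(f"pics/{name}.png",c["color"]); np.savez(name+".npz",**c); return c
def to_tool(o,target):
    """shift along tool axes, cm, from measured pose to a world point"""
    return 100*R.from_quat(o["tool_rot"]).inv().apply(np.array(target)-o["position"])
E
python3 - <<'E'
from h import *
from rig import robot
c=shot("w1");o=robot.get_obs()
print(c["fov_y"],c["cx"],c["cy"],np.round(c["view"],3).tolist(),o["q"].round(3))
print(pix(c,np.array([.4375,-.361,.044])),pix(c,np.array([.4061,-.1668,.022])),to_tool(o,[.4375,-.361,.15]))
E
```

```text
time: 1.1
position: [0.4386, -0.3592, 0.2392]
tool_rot: [0.992, 0.129, 0.0, -0.001]
ft_force: [-0.2, -0.8, 0.1]
grip_width: 0.0874
grip_force: 0.0
65.70646984690485 320.8047226237837 197.53962663682432 [[0.255, -0.967, -0.002, -0.458], [-0.93, -0.245, 0.272, 0.287], [-0.263, -0.068, -0.962, 0.482], [0.0, 0.0, 0.0, 1.0]] [-0.887  0.45   1.581 -0.     1.112  0.426]
[322.79501256 180.64576261] [170.31930018 163.73880616] [0.04033115 0.03395617 8.91309017]
```

View pics/w1.png

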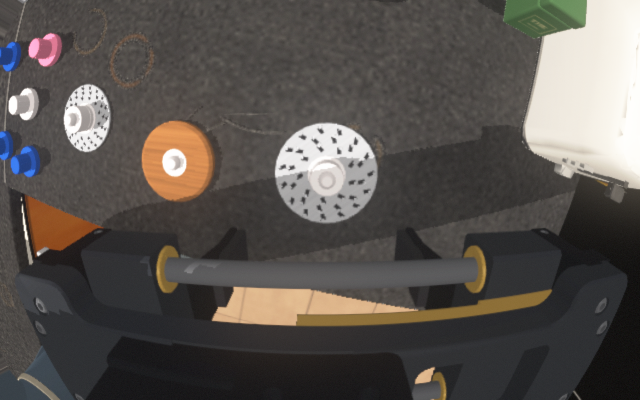

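The wrist view shows the large disc centred near (327,172) with its spigot at (327,181), and the stand at (178,160) with its spigot at (174,162).

```bash
cat >> h.py <<'E'
def circ(c,seed,r,kind,z):
    """circle through the outline of the blob at seed, cast onto plane z -> centre, radius, rms (mm), blob centroid"""
    h=cv2.cvtColor(c["color"],cv2.COLOR_BGR2HSV).astype(int); H,Sa,Va=h[...,0],h[...,1],h[...,2]
    m={"steel":(Va>95)&(Sa<70),"wood":(Sa>90)&(Va>60)&(H<25),"white":(Va>150)&(Sa<50)}[kind].astype(np.uint8)
    w=np.zeros_like(m); cv2.circle(w,tuple(int(v) for v in seed),int(r),1,-1); m*=w
    m=cv2.morphologyEx(m,cv2.MORPH_OPEN,np.ones((3,3),np.uint8))
    n,l,s,ce=cv2.connectedComponentsWithStats(m); i=1+np.argmax(s[1:,4])
    k=max(cv2.findContours((l==i).astype(np.uint8),cv2.RETR_EXTERNAL,cv2.CHAIN_APPROX_NONE)[0],key=cv2.contourArea)
    P=np.array([plane(c,p[0],z)[:2] for p in cv2.convexHull(k)])
    from scipy.optimize import least_squares
    q=least_squares(lambda v:np.hypot(*(P-v[:2]).T)-v[2],[*P.mean(0),.05],loss="soft_l1",f_scale=.001)
    return q.x.round(4),(1e3*np.sqrt(np.mean(q.fun**2))).round(1),ce[i].round(1)
def load(n): 
    c=dict(np.load(n+".npz")); return c
E
python3 - <<'E'
from h import *
c=load("w1")
print(circ(c,(327,172),62,"steel",.004))
print(circ(c,(178,160),50,"wood",.012))
print(circ(c,(174,162),14,"white",.022))
print("spigots",plane(c,(327,181),.044),plane(c,(174,162),.022))
I=c["color"];a=cv2.resize(I[110:235,265:390],(400,400),interpolation=2);b=cv2.resize(I[110:235,115:240],(400,400),interpolation=2)
cv2.imwrite("pics/w1c.png",np.hstack([a,b]))
E
```

```text
(array([ 0.4389, -0.365 ,  0.0658]), np.float64(2.0), array([325.7, 171.2]))
(array([ 0.4079, -0.1693,  0.0556]), np.float64(0.6), array([178.2, 160.4]))
(array([ 0.409 , -0.1715,  0.0176]), np.float64(0.2), array([174. , 162.2]))
spigots [ 0.43831484 -0.36568589  0.044     ] [ 0.40956635 -0.17182965  0.022     ]
```

View pics/w1c.png

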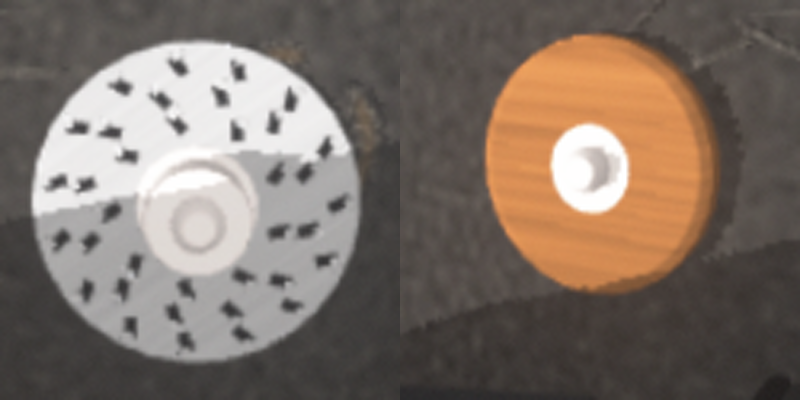

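```bash
python3 -m pendant '[{"jaw":1,"linear":[-0.15,0.55,1],"twist":0},{"jaw":1,"linear":[0,0,3],"twist":0},{"jaw":1,"linear":[0,0,3],"twist":0},{"jaw":1,"linear":[0,0,3],"twist":0},{"jaw":1,"linear":[0,0,0],"twist":0},{"jaw":1,"linear":[0,0,0],"twist":0}]'
python3 - <<'E'
from h import *
from rig import robot
c=shot("w2");o=robot.get_obs()
s=pix(c,np.array([.4385,-.365,.044]));print(s)
print(circ(c,s,75,"steel",.004))
t=pix(c,np.array([.409,-.171,.022]));print(t,circ(c,t,18,"white",.022),circ(c,t,75,"wood",.012))
x,y=s.astype(int)
I=c["color"];a=cv2.resize(I[y-50:y+50,x-50:x+50],(400,400),interpolation=2);x,y=t.astype(int);print(x,y)
x=max(x,50);b=cv2.resize(I[y-50:y+50,x-50:x+50],(400,400),interpolation=2)
cv2.imwrite("pics/w2c.png",np.hstack([a,b]))
E
```

```text
time: 1.65
position: [0.434, -0.3687, 0.1377]
tool_rot: [0.992, 0.125, -0.001, -0.002]
ft_force: [-0.5, 0.7, -0.7]
grip_width: 0.087
grip_force: 0.0
[318.82254834 199.76073574]
(array([ 0.4355, -0.3654,  0.0634]), np.float64(1.4), array([319., 187.]))
[123.61865585 174.28861619] (array([ 0.41  , -0.1734,  0.0174]), np.float64(0.2), array([125.9, 173.6])) (array([ 0.4085, -0.1707,  0.0557]), np.float64(0.9), array([133.5, 170.7]))
123 174
```

View pics/w2c.png

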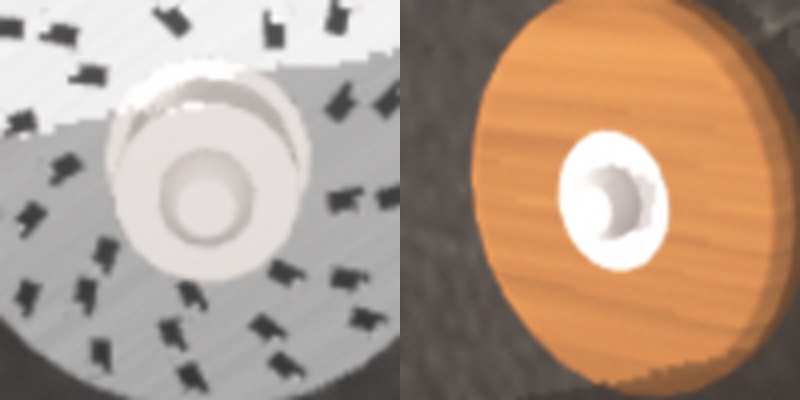

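The close view puts the large spigot's top at (319.4,198.3) and the stand's spigot tip at about (122.3,172), on a white collar. I'll triangulate those against w1.

Run:
```python
from h import *
from rig import robot
a=load("w1");b=load("w2");o=robot.get_obs()
print("large",tri([ray(a,(327.2,179.7)),ray(b,(319.4,198.3))]),plane(b,(319.4,198.3),.044))
ca=(115+(580-400)*125/400,110+168*125/400)
print("stand",tri([ray(a,ca),ray(b,(122.3,172))]),plane(a,ca,.022),plane(b,(122.3,172),.022))
for c,s in((a,(174,162)),(b,(125.9,173.6))): print(circ(c,s,20,"white",.012))
L=plane(b,(319.4,198.3),.044)
print(o["position"],to_tool(o,[L[0],L[1],.024]),to_tool(o,[.409,-.171,.024]))
```

```text
large (array([ 0.44011878, -0.36524477,  0.04525646]), [np.float64(0.17742814380241534), np.float64(0.17742814380234287)]) [ 0.4397996  -0.36514847  0.044     ]
stand (array([ 0.40671201, -0.1635242 ,  0.01350495]), [np.float64(1.1639663440021992), np.float64(1.163966344002153)]) [ 0.40801349 -0.16791841  0.022     ] [ 0.4109677  -0.16908431  0.022     ]
(array([ 0.4062, -0.1669,  0.0181]), np.float64(0.2), array([174. , 162.2]))
(array([ 0.4062, -0.1666,  0.0182]), np.float64(0.2), array([125.9, 173.7]))
[ 0.43518937 -0.36964045  0.1394053 ] [ 0.56312516 -0.31542267 11.54043091] [  2.41789036 -19.88535425  11.54770183]
```

```bash
python3 -m pendant '[{"jaw":1,"linear":[0.55,-0.3,1.5],"twist":0},{"jaw":1,"linear":[0,0,2.5],"twist":0},{"jaw":1,"linear":[0,0,1.5],"twist":0},{"jaw":1,"linear":[0,0,0],"twist":0},{"jaw":1,"linear":[0,0,0],"twist":0},{"jaw":1,"linear":[0,0,0],"twist":0}]'
python3 - <<'E'
from h import *
from rig import robot
from rig import cams
for i in range(3):
    c=shot("w3");o=robot.get_obs()
    print(o["position"].round(4),to_tool(o,[.44,-.365,.024]),o["joint_velocities"].round(3))
E
```

```text
time: 2.2
position: [0.4414, -0.3656, 0.0866]
tool_rot: [0.992, 0.126, 0.001, 0.002]
ft_force: [0.7, -0.0, 0.0]
grip_width: 0.087
grip_force: 0.0
[ 0.4415 -0.3655  0.0866] [-0.14053794 -0.11099608  6.25961767] [ 0.002  0.001  0.005 -0.    -0.003  0.   ]
[ 0.4414 -0.3653  0.0865] [-0.13779526 -0.08491583  6.24853016] [ 0.003  0.005  0.007  0.    -0.004 -0.   ]
[ 0.4412 -0.3651  0.0862] [-0.12787423 -0.05739888  6.22385181] [ 0.002  0.007  0.009  0.    -0.002  0.001]
```

```bash
python3 -m pendant '[{"jaw":1,"linear":[-0.1,-0.05,2.1],"twist":0},{"jaw":1,"linear":[0,0,2],"twist":0},{"jaw":1,"linear":[0,0,1.2],"twist":0},{"jaw":1,"linear":[0,0,0.7],"twist":0},{"jaw":0.3,"linear":[0,0,0],"twist":0},{"jaw":0.3,"linear":[0,0,0],"twist":0},{"jaw":0.2,"linear":[0,0,0],"twist":0},{"jaw":0.2,"linear":[0,0,0],"twist":0},{"jaw":0.2,"linear":[0,0,0],"twist":0},{"jaw":0.2,"linear":[0,0,0],"twist":0},{"jaw":0.2,"linear":[0,0,0],"twist":0}]' 30
```

```text
time: 3.27
position: [0.4396, -0.364, 0.025]
tool_rot: [0.992, 0.127, 0.0, 0.0]
ft_force: [-0.2, -0.7, 0.2]
grip_width: 0.0483
grip_force: 0.0
```

```bash
python3 -m pendant '[{"jaw":0.2,"linear":[0,0,0],"twist":0},{"jaw":0.2,"linear":[0,0,0],"twist":0},{"jaw":0.2,"linear":[0,0,0],"twist":0},{"jaw":0.2,"linear":[0,0,0],"twist":0}]' 30;  python3 -m pendant '[{"jaw":0.2,"linear":[0,0,-1],"twist":0},{"jaw":0.2,"linear":[0,0,-2],"twist":0},{"jaw":0.2,"linear":[0,0,-2],"twist":0},{"jaw":0.2,"linear":[0,0,-2],"twist":0},{"jaw":0.2,"linear":[0,0,-1],"twist":0},{"jaw":0.2,"linear":[0,0,0],"twist":0},{"jaw":0.2,"linear":[0,0,0],"twist":0}]'
python3 - <<'E'
from h import *
from rig import robot
shot("w4");c=shot("w4");o=robot.get_obs(); print(o["position"],o["grip_width"],to_tool(o,[.4075,-.168,.105]))
print(pix(c,o["position"]+[0,0,.02]))
s=(120,172)
print(circ(c,pix(c,np.array([.407,-.168,.012])),25,"white",.012),circ(c,pix(c,np.array([.407,-.168,.012])),90,"wood",.012))
E
```

```text
time: 3.6
position: [0.4397, -0.3642, 0.0248]
tool_rot: [0.992, 0.127, 0.0, 0.0]
ft_force: [0.6, 0.3, 2.4]
grip_width: 0.0399
grip_force: 30.0
time: 4.18
position: [0.4393, -0.3636, 0.1048]
tool_rot: [0.992, 0.127, 0.0, 0.0]
ft_force: [-0.2, -0.3, -1.9]
grip_width: 0.0395
grip_force: 30.0
[ 0.43877669 -0.36298499  0.10352399] 0.03895599290830366 [  1.86730394 -19.65954769  -0.10460671]
[321.14196861 278.99557944]
(array([ 0.4062, -0.1666,  0.0182]), np.float64(0.1), array([110.5, 187.4])) (array([ 0.409 , -0.1713,  0.0558]), np.float64(1.0), array([119.6, 182.7]))
```

View pics/w4.png

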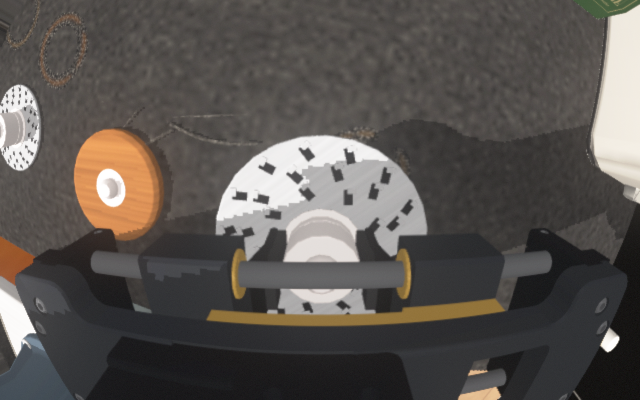

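The disc is held level with its hub between the pads, and the stand's spigot is at (111,187). Next I carry it over the stand.

```bash
python3 -m pendant '[{"jaw":0.2,"linear":[0.1,-1,0],"twist":0},{"jaw":0.2,"linear":[0.2,-2,0],"twist":0},{"jaw":0.2,"linear":[0.2,-2.2,0],"twist":0},{"jaw":0.2,"linear":[0.2,-2.5,0],"twist":0},{"jaw":0.2,"linear":[0.2,-2.5,0],"twist":0},{"jaw":0.2,"linear":[0.2,-2.5,0],"twist":0},{"jaw":0.2,"linear":[0.2,-2.5,0],"twist":0},{"jaw":0.2,"linear":[0.3,-2.2,0],"twist":0},{"jaw":0.2,"linear":[0.2,-1.5,0],"twist":0},{"jaw":0.2,"linear":[0.1,-1,0],"twist":0},{"jaw":0.2,"linear":[0,0,0],"twist":0},{"jaw":0.2,"linear":[0,0,0],"twist":0}]'
python3 -m pendant '[{"jaw":0.2,"linear":[0,0,0.5],"twist":0},{"jaw":0.2,"linear":[0,0,2],"twist":0},{"jaw":0.2,"linear":[0,0,0.5],"twist":0},{"jaw":0.2,"linear":[0,0,0],"twist":0},{"jaw":0.2,"linear":[0,0,0],"twist":0},{"jaw":0.2,"linear":[0,0,0],"twist":0}]'
python3 - <<'E'
from h import *
from rig import robot
shot("w5");c=shot("w5");o=robot.get_obs(); print(o["position"],o["grip_width"],to_tool(o,[.4068,-.167,.0365]),o["ft_force"])
# held plate: arc above the fingers
k=c["color"].copy(); k[225:]=0; c["color"]=k
print(circ(c,(321,190),115,"steel",o["position"][2]-.0208))
E
```

```text
time: 5.28
position: [0.4084, -0.1666, 0.1045]
tool_rot: [0.992, 0.127, 0.0, 0.0]
ft_force: [0.1, 0.6, -1.1]
grip_width: 0.0395
grip_force: 30.0
time: 5.78
position: [0.4082, -0.167, 0.0747]
tool_rot: [0.992, 0.126, 0.0, 0.0]
ft_force: [0.8, -0.7, -3.2]
grip_width: 0.0393
grip_force: 30.0
[ 0.40823859 -0.16684718  0.07501432] 0.03925445727535257 [-0.14608769 -0.02506084  3.85129661] [-0.2352115   0.2564866  -1.32427939]
(array([ 0.4072, -0.166 ,  0.0647]), np.float64(0.8), array([319.2, 186. ]))
```

```bash
python3 -m pendant '[{"jaw":0.2,"linear":[-0.05,0.05,1.2],"twist":0},{"jaw":0.2,"linear":[0,0,1],"twist":0},{"jaw":0.2,"linear":[0,0,0.6],"twist":0},{"jaw":0.2,"linear":[0,0,0.5],"twist":0},{"jaw":0.2,"linear":[0,0,0.4],"twist":0},{"jaw":0.2,"linear":[0,0,0],"twist":0},{"jaw":0.2,"linear":[0,0,0],"twist":0}]'
```

```text
time: 6.47
position: [0.4075, -0.167, 0.0375]
tool_rot: [0.992, 0.127, -0.0, -0.0]
ft_force: [-0.3, 0.0, -1.9]
grip_width: 0.0393
grip_force: 30.0
```

```bash
python3 -m pendant '[{"jaw":0.2,"linear":[0,0,0.08],"twist":0},{"jaw":0.2,"linear":[0,0,0],"twist":0},{"jaw":0.8,"linear":[0,0,0],"twist":0},{"jaw":0.8,"linear":[0,0,0],"twist":0},{"jaw":0.8,"linear":[0,0,0],"twist":0},{"jaw":0.8,"linear":[0,0,0],"twist":0},{"jaw":0.8,"linear":[0,0,0],"twist":0},{"jaw":0.8,"linear":[0,0,-1],"twist":0},{"jaw":0.8,"linear":[0,0,-2.5],"twist":0},{"jaw":0.8,"linear":[0,0,-2.5],"twist":0},{"jaw":0.8,"linear":[0,0,-1],"twist":0},{"jaw":0.8,"linear":[0,0,0],"twist":0}]'
python3 - <<'E'
from h import *
from rig import robot
shot("w6");c=shot("w6");o=robot.get_obs(); print(o["position"],o["grip_width"],o["ft_force"])
k=c["color"].copy(); k[225:]=0; c["color"]=k
s=pix(c,np.array([.407,-.167,.016]));print(s)
for z in(.016,.020): print(circ(c,s,100,"steel",z))
E
```

```text
time: 7.47
position: [0.4087, -0.1678, 0.1088]
tool_rot: [0.992, 0.127, 0.002, 0.002]
ft_force: [-0.4, -0.4, -0.2]
grip_width: 0.0695
grip_force: 0.0
[ 0.40755775 -0.16704311  0.10692321] 0.06993267931826398 [-0.38466953 -0.01059212 -0.27259957]
[320.1822438 208.4115627]
(array([ 0.4057, -0.1663,  0.0656]), np.float64(0.9), array([318.8, 182.2]))
(array([ 0.407 , -0.166 ,  0.0645]), np.float64(0.9), array([318.8, 182.2]))
```

View pics/w6.png

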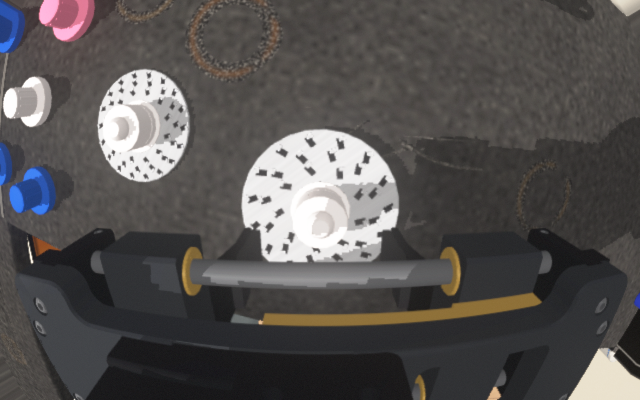

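The large disc sits on the stand with its spigot at (321,219). The medium disc's spigot is at (121,128).

Run:
```python
from h import *
from rig import robot
c=load("w6");o=robot.get_obs()
print(plane(c,(321,219),.056),o["position"])
M=plane(c,(121,128),.044);print(M,circ(c,(143,126),65,"steel",.004),to_tool(o,[M[0],M[1],.105]))
```

```text
[ 0.41224517 -0.16619915  0.056     ] [ 0.40755775 -0.16704311  0.10692321]
[0.43917184 0.00095931 0.044     ] (array([0.4348, 0.0112, 0.0548]), np.float64(5.4), array([141.1, 125.5])) [  7.27882013 -15.46816305   0.18529715]
```

```bash
python3 -m pendant '[{"jaw":0.9,"linear":[0.3,-0.8,0],"twist":0},{"jaw":0.9,"linear":[0.8,-1.7,0],"twist":0},{"jaw":0.9,"linear":[1,-2.2,0],"twist":0},{"jaw":0.9,"linear":[1,-2.2,0],"twist":0},{"jaw":0.9,"linear":[1,-2.2,0],"twist":0},{"jaw":0.9,"linear":[1,-2.2,0],"twist":0},{"jaw":0.9,"linear":[0.9,-2,0],"twist":0},{"jaw":0.9,"linear":[0.8,-1.7,0],"twist":0},{"jaw":0.9,"linear":[0.4,-1,0],"twist":0},{"jaw":0.9,"linear":[0,0,0],"twist":0},{"jaw":0.9,"linear":[0,0,0],"twist":0},{"jaw":0.9,"linear":[0,0,0],"twist":0}]' 30
python3 - <<'E'
from h import *
from rig import robot
shot("w7");c=shot("w7");o=robot.get_obs()
s=pix(c,np.array([.437,.006,.044])).round();print(o["position"],s)
k=dict(c);k["color"]=c["color"].copy();k["color"][228:]=0
print(circ(k,pix(c,np.array([.437,.006,.004])),80,"steel",.004))
x,y=s.astype(int);I=c["color"];cv2.imwrite("pics/w7c.png",cv2.resize(I[y-60:y+40,x-80:x+80],(640,400),interpolation=2))
E
```

```text
time: 8.57
position: [0.4365, 0.0059, 0.1061]
tool_rot: [0.992, 0.127, -0.001, -0.0]
ft_force: [-0.1, 0.4, -0.8]
grip_width: 0.0779
grip_force: 0.0
[0.43680544 0.00535284 0.10640975] [321. 219.]
(array([0.4356, 0.011 , 0.0537]), np.float64(0.9), array([315.4, 187.9]))
```

View pics/w7c.png

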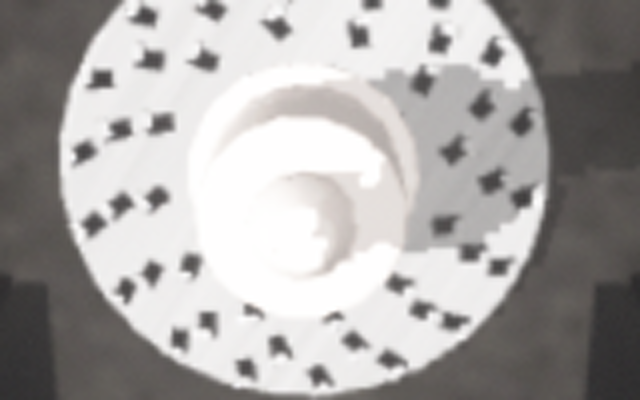

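The medium spigot's top is at crop (299,236), which is pixel (315.7,218).

Run:
```python
from h import *
from rig import robot
a=load("w6");c=load("w7");o=robot.get_obs()
M=plane(c,(315.7,218),.044);print(tri([ray(a,(121,128)),ray(c,(315.7,218))]),M)
print(o["position"],to_tool(o,[.437,.010,.0245]))
```

```text
(array([0.4353054 , 0.00873819, 0.03418347]), [np.float64(1.9422957726552887), np.float64(1.9422957726551946)]) [0.43672629 0.00975344 0.044     ]
[0.43680544 0.00535284 0.10640975] [ 0.14097259 -0.44248252  8.19101662]
```

```bash
python3 -m pendant '[{"jaw":1,"linear":[0.1,-0.5,1],"twist":0},{"jaw":1,"linear":[0,0,2],"twist":0},{"jaw":1,"linear":[0,0,2],"twist":0},{"jaw":1,"linear":[0,0,1.7],"twist":0},{"jaw":1,"linear":[0,0,1],"twist":0},{"jaw":0.2,"linear":[0,0,0.4],"twist":0},{"jaw":0.2,"linear":[0,0,0],"twist":0},{"jaw":0.2,"linear":[0,0,0],"twist":0},{"jaw":0.2,"linear":[0,0,0],"twist":0},{"jaw":0.2,"linear":[0,0,0],"twist":0},{"jaw":0.2,"linear":[0,0,0],"twist":0},{"jaw":0.2,"linear":[0,0,0],"twist":0}]' 30
python3 -m pendant '[{"jaw":0.2,"linear":[0,0,0],"twist":0},{"jaw":0.2,"linear":[0,0,0],"twist":0},{"jaw":0.2,"linear":[0,0,0],"twist":0},{"jaw":0.2,"linear":[0,0,0],"twist":0},{"jaw":0.2,"linear":[0,0,0],"twist":0},{"jaw":0.2,"linear":[0,0,0],"twist":0}]' 30
```

```text
time: 9.67
position: [0.4371, 0.011, 0.0263]
tool_rot: [0.992, 0.127, 0.001, 0.0]
ft_force: [-0.4, 0.4, 0.5]
grip_width: 0.0483
grip_force: 0.0
time: 10.17
position: [0.4371, 0.0109, 0.0261]
tool_rot: [0.992, 0.127, 0.001, 0.0]
ft_force: [0.5, -0.4, 5.7]
grip_width: 0.0392
grip_force: 30.0
```

```bash
python3 -m pendant '[{"jaw":0.2,"linear":[0,0,-1],"twist":0},{"jaw":0.2,"linear":[0,0,-2.5],"twist":0},{"jaw":0.2,"linear":[0,0,-3],"twist":0},{"jaw":0.2,"linear":[0,0,-2.5],"twist":0},{"jaw":0.2,"linear":[0,0,-1.5],"twist":0},{"jaw":0.2,"linear":[0,0,0],"twist":0}]' 30
python3 -m pendant '[{"jaw":0.2,"linear":[-0.3,0.8,0],"twist":0},{"jaw":0.2,"linear":[-0.8,1.7,0],"twist":0},{"jaw":0.2,"linear":[-1,2.2,0],"twist":0},{"jaw":0.2,"linear":[-1,2.2,0],"twist":0},{"jaw":0.2,"linear":[-1.1,2.3,0],"twist":0},{"jaw":0.2,"linear":[-1.1,2.3,0],"twist":0},{"jaw":0.2,"linear":[-0.9,2.2,0],"twist":0},{"jaw":0.2,"linear":[-0.8,1.7,0],"twist":0},{"jaw":0.2,"linear":[-0.4,1,0],"twist":0},{"jaw":0.2,"linear":[0,0,0],"twist":0},{"jaw":0.2,"linear":[0,0,0],"twist":0},{"jaw":0.2,"linear":[0,0,0],"twist":0}]' 30
python3 - <<'E'
from h import *
from rig import robot
shot("w8");c=shot("w8");o=robot.get_obs(); print(o["position"],to_tool(o,[.407,-.1665,.072]),o["ft_force"])
k=c["color"].copy(); k[215:]=0; c["color"]=k
z=o["position"][2]-.0221
print(z,pix(c,o["position"]-[0,0,.022]),circ(c,(321,190),100,"steel",z))
E
```

```text
time: 10.67
position: [0.4381, 0.0109, 0.133]
tool_rot: [0.992, 0.127, 0.003, 0.001]
ft_force: [1.4, -0.9, -1.4]
grip_width: 0.039
grip_force: 30.0
time: 11.67
position: [0.4055, -0.165, 0.13]
tool_rot: [0.992, 0.127, -0.001, -0.001]
ft_force: [0.6, -0.6, -1.4]
grip_width: 0.0394
grip_force: 30.0
[ 0.4058974  -0.16492608  0.13042516] [0.07232629 0.18834556 5.84219258] [-0.21695287 -0.38027546 -2.25180432]
0.108325157109181 [321.72452918 242.45709585] (array([ 0.4349, -0.156 ,  0.0563]), np.float64(1.3), array([312.1, 161.2]))
```

View pics/w8.png

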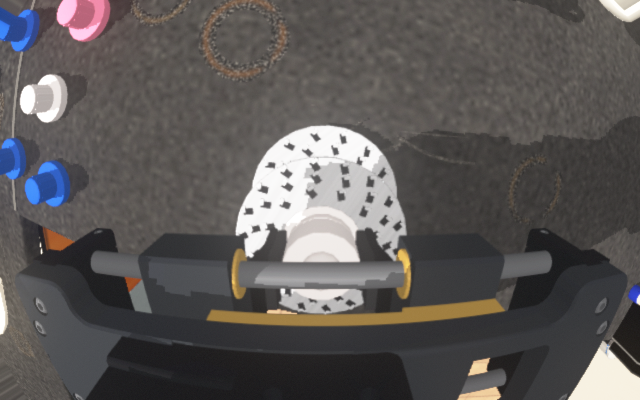

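The medium disc is held above the large one and its hub is centred at about (320,250). I'll correct by 2 mm and lower.

```bash
python3 -m pendant '[{"jaw":0.2,"linear":[0.08,0.18,0.6],"twist":0},{"jaw":0.2,"linear":[0,0,1.5],"twist":0},{"jaw":0.2,"linear":[0,0,1.2],"twist":0},{"jaw":0.2,"linear":[0,0,0.8],"twist":0},{"jaw":0.2,"linear":[0,0,0.5],"twist":0},{"jaw":0.2,"linear":[0,0,0.4],"twist":0},{"jaw":0.2,"linear":[0,0,0.3],"twist":0},{"jaw":0.2,"linear":[0,0,0.2],"twist":0},{"jaw":0.2,"linear":[0,0,0.1],"twist":0},{"jaw":0.2,"linear":[0,0,0],"twist":0},{"jaw":0.2,"linear":[0,0,0],"twist":0}]'
```

```text
time: 12.68
position: [0.4077, -0.168, 0.075]
tool_rot: [0.992, 0.127, 0.0, 0.0]
ft_force: [0.0, -0.6, -0.5]
grip_width: 0.0393
grip_force: 30.0
```

```bash
python3 -m pendant '[{"jaw":0.2,"linear":[0,0,0.15],"twist":0},{"jaw":0.2,"linear":[0,0,0.1],"twist":0},{"jaw":0.2,"linear":[0,0,0],"twist":0},{"jaw":0.2,"linear":[0,0,0],"twist":0}]'
```

```text
time: 13.02
position: [0.4075, -0.1678, 0.0723]
tool_rot: [0.992, 0.127, -0.0, -0.0]
ft_force: [-0.7, 0.2, -2.4]
grip_width: 0.0394
grip_force: 30.0
```

```bash
python3 -m pendant '[{"jaw":0.2,"linear":[0,0,0.05],"twist":0},{"jaw":0.8,"linear":[0,0,0],"twist":0},{"jaw":0.8,"linear":[0,0,0],"twist":0},{"jaw":0.8,"linear":[0,0,0],"twist":0},{"jaw":0.8,"linear":[0,0,0],"twist":0},{"jaw":0.8,"linear":[0,0,0],"twist":0},{"jaw":0.8,"linear":[0,0,-1],"twist":0},{"jaw":0.8,"linear":[0,0,-2.5],"twist":0},{"jaw":0.8,"linear":[0,0,-2.5],"twist":0},{"jaw":0.8,"linear":[0,0,-1],"twist":0},{"jaw":0.8,"linear":[0,0,0],"twist":0},{"jaw":0.8,"linear":[0,0,0],"twist":0}]'
python3 - <<'E'
from h import *
from rig import robot
shot("w9");c=shot("w9");o=robot.get_obs(); print(o["position"],o["grip_width"],pix(c,np.array([.407,-.167,.09])))
T=__import__("rig").cams.camera("top");I=c["color"]
cv2.imwrite("pics/w9c.png",np.hstack([cv2.resize(I[100:260,220:420],(500,400)),cv2.resize(T["color"][207:287,346:406],(300,400),interpolation=2)]))
p=to_tool(o,[.4435,.3657,.14]);print(p)
E
```

```text
time: 14.02
position: [0.4077, -0.168, 0.1421]
tool_rot: [0.992, 0.127, 0.001, 0.001]
ft_force: [-0.2, 0.2, 0.4]
grip_width: 0.0696
grip_force: 0.0
[ 0.40698236 -0.16744805  0.14104331] 0.06952152717296922 [320.49022066 225.00559359]
[ 16.91617098 -50.69155808   0.15429057]
```

View pics/w9c.png

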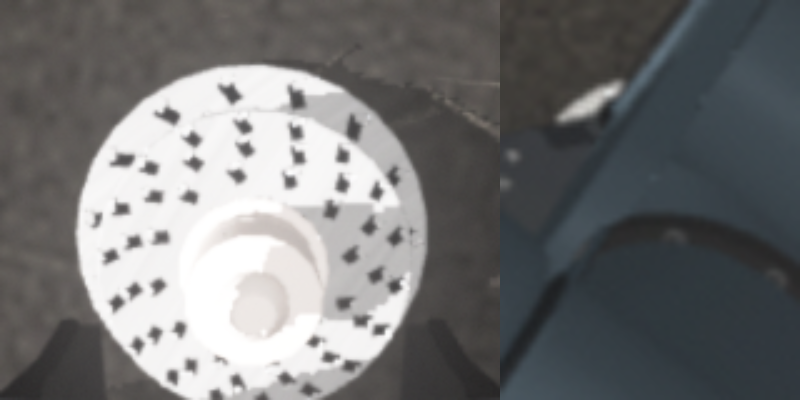

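The medium disc sits flat and concentric on the large one; its spigot top is at crop (260,303). Next is the small disc.

```bash
python3 -m pendant '[{"jaw":0.9,"linear":[0.5,-1.5,0],"twist":0},{"jaw":0.9,"linear":[0.9,-2.7,0],"twist":0},{"jaw":0.9,"linear":[1.1,-3.3,0],"twist":0},{"jaw":0.9,"linear":[1.1,-3.3,0],"twist":0},{"jaw":0.9,"linear":[1.1,-3.3,0],"twist":0},{"jaw":0.9,"linear":[1.1,-3.3,0],"twist":0},{"jaw":0.9,"linear":[1.1,-3.3,0],"twist":0},{"jaw":0.9,"linear":[1.1,-3.3,0],"twist":0},{"jaw":0.9,"linear":[1.1,-3.3,0],"twist":0},{"jaw":0.9,"linear":[1.1,-3.3,0],"twist":0},{"jaw":0.9,"linear":[1.1,-3.3,0],"twist":0},{"jaw":0.9,"linear":[1.1,-3.3,0],"twist":0}]' 30
python3 -m pendant '[{"jaw":0.9,"linear":[1.1,-3.3,0],"twist":0},{"jaw":0.9,"linear":[1.1,-3.3,0],"twist":0},{"jaw":0.9,"linear":[0.9,-2.7,0],"twist":0},{"jaw":0.9,"linear":[0.5,-1.5,0],"twist":0},{"jaw":0.9,"linear":[0,0,0],"twist":0},{"jaw":0.9,"linear":[0,0,0],"twist":0},{"jaw":0.9,"linear":[0,0,0],"twist":0}]' 30
python3 - <<'E'
from h import *
from rig import robot
shot("w10");c=shot("w10");o=robot.get_obs()
s=pix(c,np.array([.4435,.3657,.044])).round();print(o["position"],o["q"].round(2),s,to_tool(o,[.4435,.3657,.0255]))
k=dict(c);k["color"]=c["color"].copy();k["color"][228:]=0
print(circ(k,pix(c,np.array([.443,.366,.004])),60,"steel",.004))
x,y=s.astype(int);I=c["color"];cv2.imwrite("pics/w10c.png",cv2.resize(I[y-60:y+40,x-80:x+80],(640,400),interpolation=2))
E
```

```text
time: 15.17
position: [0.4332, 0.225, 0.1405]
tool_rot: [0.992, 0.127, -0.001, 0.0]
ft_force: [0.4, -1.5, -0.9]
grip_width: 0.0784
grip_force: 0.0
time: 15.75
position: [0.4409, 0.3359, 0.1406]
tool_rot: [0.992, 0.127, -0.001, 0.001]
ft_force: [-0.7, -0.5, 0.4]
grip_width: 0.0782
grip_force: 0.0
[0.44140906 0.33554414 0.14117192] [ 0.45  0.57  1.7  -0.    0.87  1.77] [286. 193.] [ 0.97915014 -2.87481443 11.56348215]
(array([0.4409, 0.3669, 0.0575]), np.float64(0.8), array([287.8, 179.3]))
```

View pics/w10c.png

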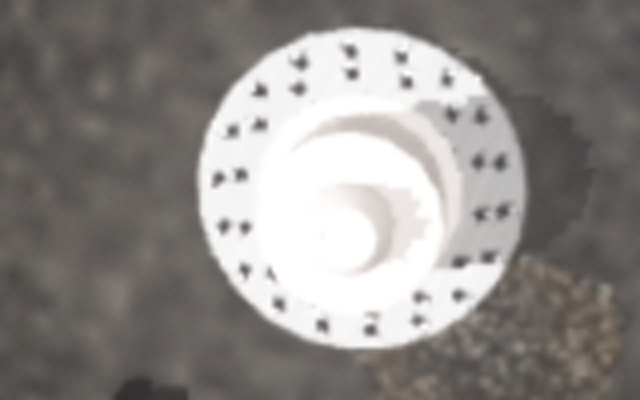

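The small disc's plate centre is at about (296.5,180), and its spigot top is at about (291,191).

Run:
```python
from h import *
from rig import robot
c=load("w10");o=robot.get_obs()
T=dict(np.load("top0.npz"))
P=plane(c,(291,191),.044);Q=plane(c,(296.5,180),.004);print(P,Q,o["position"],to_tool(o,[(P[0]+Q[0])/2,(P[1]+Q[1])/2,.0255]))
# second view: spigot top px in top view
print(tri([ray(c,(291,191)),ray(T,(171,229.5))]))
```

```text
[0.44637538 0.36223922 0.044     ] [0.44681718 0.36083806 0.004     ] [0.44140906 0.33554414 0.14117192] [ 1.17505753 -2.39454487 11.5633706 ]
(array([0.44758091, 0.35914309, 0.03909074]), [np.float64(4.069653576892684), np.float64(4.069653576892635)])
```

```bash
python3 -m pendant '[{"jaw":1,"linear":[0.6,-1.2,1],"twist":0},{"jaw":1,"linear":[0.6,-1.2,2],"twist":0},{"jaw":1,"linear":[0,0,2],"twist":0},{"jaw":1,"linear":[0,0,1],"twist":0},{"jaw":1,"linear":[0,0,0],"twist":0},{"jaw":1,"linear":[0,0,0],"twist":0},{"jaw":1,"linear":[0,0,0],"twist":0}]' 30
python3 - <<'E'
from h import *
from rig import robot
shot("w11");c=shot("w11");o=robot.get_obs();print(to_tool(o,[.4465,.3615,.0255]))
s=pix(c,np.array([.4465,.3615,.044]));print(s)
x,y=s.astype(int);I=c["color"];cv2.imwrite("pics/w11c.png",cv2.resize(I[y-60:y+40,x-80:x+80],(640,400),interpolation=2))
E
```

```text
time: 16.43
position: [0.448, 0.3628, 0.0825]
tool_rot: [0.992, 0.126, 0.0, -0.0]
ft_force: [-0.2, 1.2, 0.7]
grip_width: 0.087
grip_force: 0.0
[-0.22144915  0.12308767  5.74146353]
[323.12300859 234.94088473]
```

View pics/w11c.png

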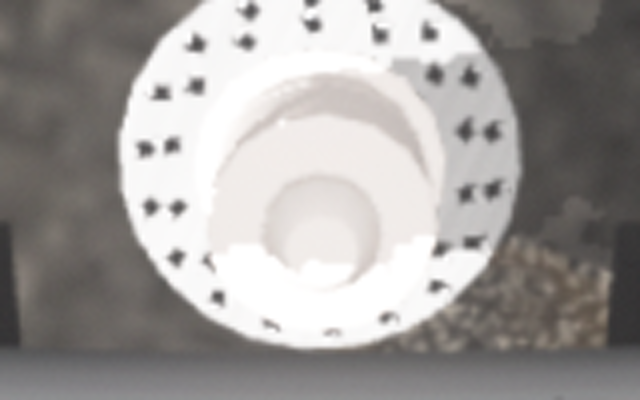

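The spigot top at (323.5,235) matches the prediction, so I grasp.

```bash
python3 -m pendant '[{"jaw":1,"linear":[-0.2,0.1,1.5],"twist":0},{"jaw":1,"linear":[0,0,2],"twist":0},{"jaw":0.9,"linear":[0,0,1.5],"twist":0},{"jaw":0.2,"linear":[0,0,0.7],"twist":0},{"jaw":0.2,"linear":[0,0,0],"twist":0},{"jaw":0.2,"linear":[0,0,0],"twist":0},{"jaw":0.2,"linear":[0,0,0],"twist":0},{"jaw":0.2,"linear":[0,0,0],"twist":0},{"jaw":0.2,"linear":[0,0,0],"twist":0},{"jaw":0.2,"linear":[0,0,0],"twist":0},{"jaw":0.2,"linear":[0,0,0],"twist":0},{"jaw":0.2,"linear":[0,0,0],"twist":0}]' 30
python3 -m pendant '[{"jaw":0.2,"linear":[0,0,0],"twist":0},{"jaw":0.2,"linear":[0,0,0],"twist":0},{"jaw":0.2,"linear":[0,0,0],"twist":0},{"jaw":0.2,"linear":[0,0,0],"twist":0}]' 30
```

```text
time: 17.53
position: [0.4461, 0.3619, 0.0254]
tool_rot: [0.992, 0.127, 0.0, -0.0]
ft_force: [-0.8, 0.0, 4.2]
grip_width: 0.0393
grip_force: 30.0
time: 17.87
position: [0.4461, 0.3619, 0.0254]
tool_rot: [0.992, 0.127, 0.0, -0.0]
ft_force: [-0.9, -0.2, 5.9]
grip_width: 0.0392
grip_force: 30.0
```

```bash
python3 -m pendant '[{"jaw":0.2,"linear":[0,0,-1],"twist":0},{"jaw":0.2,"linear":[0,0,-3],"twist":0},{"jaw":0.2,"linear":[0,0,-3.5],"twist":0},{"jaw":0.2,"linear":[0,0,-3.5],"twist":0},{"jaw":0.2,"linear":[0,0,-2],"twist":0},{"jaw":0.2,"linear":[0,0,-1],"twist":0},{"jaw":0.2,"linear":[0,0,0],"twist":0},{"jaw":0.2,"linear":[-0.5,1.5,0],"twist":0},{"jaw":0.2,"linear":[-1.1,2.9,0],"twist":0},{"jaw":0.2,"linear":[-1.1,3.3,0],"twist":0},{"jaw":0.2,"linear":[-1.1,3.3,0],"twist":0},{"jaw":0.2,"linear":[-1.1,3.3,0],"twist":0}]' 30
python3 -m pendant '[{"jaw":0.2,"linear":[-1.1,3.3,0],"twist":0},{"jaw":0.2,"linear":[-1.1,3.3,0],"twist":0},{"jaw":0.2,"linear":[-1.1,3.3,0],"twist":0},{"jaw":0.2,"linear":[-1.1,3.3,0],"twist":0},{"jaw":0.2,"linear":[-1.1,3.3,0],"twist":0},{"jaw":0.2,"linear":[-1.1,3.3,0],"twist":0},{"jaw":0.2,"linear":[-1.1,3.3,0],"twist":0},{"jaw":0.2,"linear":[-1.1,3.3,0],"twist":0},{"jaw":0.2,"linear":[-1.1,3.3,0],"twist":0},{"jaw":0.2,"linear":[-1.1,2.9,0],"twist":0},{"jaw":0.2,"linear":[-0.8,2.2,0],"twist":0},{"jaw":0.2,"linear":[-0.4,1.1,0],"twist":0}]' 30
python3 -m pendant '[{"jaw":0.2,"linear":[0,0,0],"twist":0},{"jaw":0.2,"linear":[0,0,0],"twist":0},{"jaw":0.2,"linear":[0,0,0],"twist":0},{"jaw":0.2,"linear":[0,0,0],"twist":0}]' 30
python3 - <<'E'
from h import *
from rig import robot
o=robot.get_obs(); print(o["position"],to_tool(o,[.4072,-.1675,.1055]))
E
```

```text
time: 18.87
position: [0.4323, 0.2095, 0.1629]
tool_rot: [0.992, 0.127, -0.002, 0.0]
ft_force: [0.4, -1.0, -0.3]
grip_width: 0.0391
grip_force: 30.0
time: 19.87
position: [0.4056, -0.1696, 0.1634]
tool_rot: [0.992, 0.125, -0.001, -0.001]
ft_force: [-0.5, 0.1, 0.1]
grip_width: 0.039
grip_force: 30.0
time: 20.2
position: [0.4058, -0.1652, 0.1644]
tool_rot: [0.992, 0.127, -0.001, -0.001]
ft_force: [0.4, -0.2, -1.5]
grip_width: 0.0397
grip_force: 30.0
[ 0.4058131  -0.16523837  0.16440986] [0.08294255 0.26385553 5.89046657]
```

```bash
python3 -m pendant '[{"jaw":0.2,"linear":[0.1,0.23,0.6],"twist":0},{"jaw":0.2,"linear":[0,0,1.5],"twist":0},{"jaw":0.2,"linear":[0,0,1.2],"twist":0},{"jaw":0.2,"linear":[0,0,0.8],"twist":0},{"jaw":0.2,"linear":[0,0,0.5],"twist":0},{"jaw":0.2,"linear":[0,0,0.4],"twist":0},{"jaw":0.2,"linear":[0,0,0.3],"twist":0},{"jaw":0.2,"linear":[0,0,0.2],"twist":0},{"jaw":0.2,"linear":[0,0,0.1],"twist":0},{"jaw":0.2,"linear":[0,0,0.1],"twist":0},{"jaw":0.2,"linear":[0,0,0],"twist":0},{"jaw":0.2,"linear":[0,0,0],"twist":0}]'
```

```text
time: 21.2
position: [0.4079, -0.1692, 0.1079]
tool_rot: [0.992, 0.127, 0.0, 0.0]
ft_force: [0.5, 0.9, -0.8]
grip_width: 0.0398
grip_force: 30.0
```

```bash
python3 -m pendant '[{"jaw":0.2,"linear":[0,0,0.1],"twist":0},{"jaw":0.2,"linear":[0,0,0.1],"twist":0},{"jaw":0.2,"linear":[0,0,0],"twist":0},{"jaw":0.2,"linear":[0,0,0],"twist":0},{"jaw":0.2,"linear":[0,0,0],"twist":0}]'
```

```text
time: 21.62
position: [0.4078, -0.1691, 0.1058]
tool_rot: [0.992, 0.127, 0.0, -0.0]
ft_force: [0.3, 0.2, -1.0]
grip_width: 0.0394
grip_force: 30.0
```

```bash
python3 -m pendant '[{"jaw":0.8,"linear":[0,0,0.03],"twist":0},{"jaw":0.8,"linear":[0,0,0],"twist":0},{"jaw":0.8,"linear":[0,0,0],"twist":0},{"jaw":0.8,"linear":[0,0,0],"twist":0},{"jaw":0.8,"linear":[0,0,0],"twist":0},{"jaw":0.8,"linear":[0,0,-1],"twist":0},{"jaw":0.8,"linear":[0,0,-2.5],"twist":0},{"jaw":0.8,"linear":[0,0,-2.5],"twist":0},{"jaw":0.8,"linear":[0,0,-1],"twist":0},{"jaw":0.8,"linear":[0,0,0],"twist":0},{"jaw":0.8,"linear":[0,0,0],"twist":0}]'
python3 - <<'E'
from h import *
from rig import robot
shot("w12");c=shot("w12");o=robot.get_obs();print(o["position"])
E
python3 -m pendant '[{"jaw":0.7,"linear":[0.5,-1.3,0],"twist":0},{"jaw":0.7,"linear":[1,-2.7,0],"twist":0},{"jaw":0.7,"linear":[1.3,-3.5,0],"twist":0},{"jaw":0.7,"linear":[1.3,-3.5,0],"twist":0},{"jaw":0.7,"linear":[1.3,-3.5,0],"twist":0},{"jaw":0.7,"linear":[1.3,-3.5,0],"twist":0},{"jaw":0.7,"linear":[1.3,-3.5,0],"twist":0},{"jaw":0.7,"linear":[1.2,-3.5,0],"twist":0},{"jaw":0.7,"linear":[1.0,-3,0],"twist":0},{"jaw":0.7,"linear":[0.5,-2.2,0],"twist":0},{"jaw":0.7,"linear":[0.5,-1,0],"twist":0},{"jaw":0.7,"linear":[0,0,0],"twist":0}]'
python3 -m pendant '[{"jaw":0.7,"linear":[0,0,2],"twist":0},{"jaw":0.7,"linear":[0,0,3],"twist":0},{"jaw":0.7,"linear":[0,0,2],"twist":0},{"jaw":0.7,"linear":[0,0,0],"twist":0},{"jaw":0.7,"linear":[0,0,0],"twist":0},{"jaw":0.7,"linear":[0,0,0],"twist":0}]'
python3 - <<'E'
from h import *
from rig import robot
shot("w13");c=shot("w13");o=robot.get_obs();print(o["position"],pix(c,np.array([.44,.172,.044])))
a=cv2.imread("pics/w12.png");I=c["color"]
cv2.imwrite("pics/w13c.png",np.hstack([cv2.resize(a[90:290,220:420],(400,400)),cv2.resize(I[110:270,240:400],(400,400),interpolation=2)]))
E
```

```text
time: 22.53
position: [0.408, -0.1692, 0.1758]
tool_rot: [0.992, 0.127, 0.001, 0.001]
ft_force: [-0.3, -0.7, -0.3]
grip_width: 0.0696
grip_force: 0.0
[ 0.40726085 -0.16867846  0.17473136]
time: 23.63
position: [0.4377, 0.1627, 0.1745]
tool_rot: [0.992, 0.128, -0.001, -0.0]
ft_force: [-1.1, -1.0, 0.5]
grip_width: 0.0606
grip_force: 0.0
time: 24.13
position: [0.4385, 0.1602, 0.1059]
tool_rot: [0.992, 0.126, 0.0, 0.0]
ft_force: [0.2, 0.3, -0.0]
grip_width: 0.0608
grip_force: 0.0
[0.43895384 0.16061884 0.1065469 ] [305.93462433 214.32278704]
```

View pics/w13c.png

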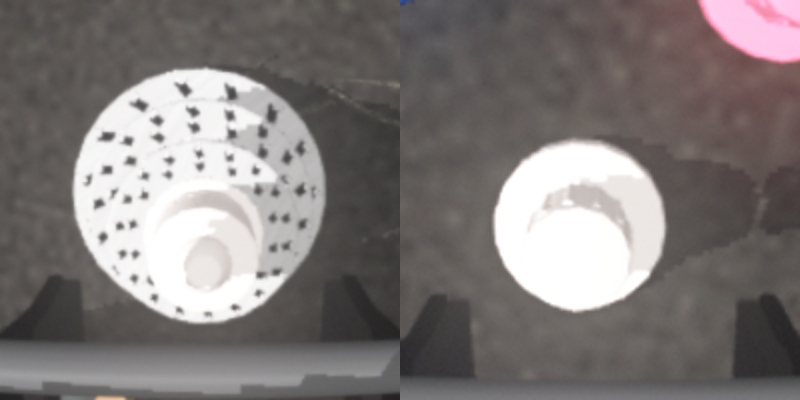

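All three discs are nested concentrically (left). On the right, the cap's skirt centre is at (312,200) and its grip top is at (312,213).

Run:
```python
from h import *
from rig import robot
c=load("w13");c["fish"]=True;o=robot.get_obs()
P=plane(c,(312,213.2),.044);Q=plane(c,(312,199.8),.01);print(P,Q,circ(c,(312,205),45,"white",.011))
m=(P+Q)/2;print(to_tool(o,[m[0],m[1],.033]))
T=dict(np.load("top0.npz"));print(tri([ray(c,(312,213.2)),ray(T,(245,232))]))
```

```text
[0.44189141 0.1680359  0.044     ] [0.44168786 0.16892625 0.01      ] (array([0.4411, 0.1694, 0.0285]), np.float64(0.4), array([311.3, 199.5]))
[ 0.45355888 -0.69325781  7.35552193]
(array([0.44215151, 0.16733475, 0.04371334]), [np.float64(0.7683878759790213), np.float64(0.7683878759790458)])
```

```bash
python3 -m pendant '[{"jaw":0.75,"linear":[0.45,-0.7,1],"twist":0},{"jaw":0.75,"linear":[0,0,2],"twist":0},{"jaw":0.75,"linear":[0,0,2],"twist":0},{"jaw":0.75,"linear":[0,0,1.5],"twist":0},{"jaw":0.75,"linear":[0,0,0.6],"twist":0},{"jaw":0.75,"linear":[0,0,0.2],"twist":0},{"jaw":0.1,"linear":[0,0,0],"twist":0},{"jaw":0.1,"linear":[0,0,0],"twist":0},{"jaw":0.1,"linear":[0,0,0],"twist":0},{"jaw":0.1,"linear":[0,0,0],"twist":0},{"jaw":0.1,"linear":[0,0,0],"twist":0},{"jaw":0.1,"linear":[0,0,0],"twist":0}]' 25
python3 -m pendant '[{"jaw":0.1,"linear":[0,0,0],"twist":0},{"jaw":0.1,"linear":[0,0,0],"twist":0},{"jaw":0.1,"linear":[0,0,0],"twist":0},{"jaw":0.1,"linear":[0,0,0],"twist":0},{"jaw":0.1,"linear":[0,0,0],"twist":0},{"jaw":0.1,"linear":[0,0,0],"twist":0}]'
```

```text
time: 25.23
position: [0.4408, 0.169, 0.0329]
tool_rot: [0.992, 0.127, 0.0, -0.0]
ft_force: [-0.2, -0.1, -0.3]
grip_width: 0.033
grip_force: 0.0
time: 25.73
position: [0.4408, 0.1689, 0.0328]
tool_rot: [0.992, 0.127, 0.0, 0.0]
ft_force: [-0.9, 0.4, 6.2]
grip_width: 0.0315
grip_force: 25.0
```

```bash
python3 -m pendant '[{"jaw":0.1,"linear":[0,0,-1],"twist":0},{"jaw":0.1,"linear":[0,0,-3],"twist":0},{"jaw":0.1,"linear":[0,0,-3.5],"twist":0},{"jaw":0.1,"linear":[0,0,-3.5],"twist":0},{"jaw":0.1,"linear":[0,0,-3],"twist":0},{"jaw":0.1,"linear":[0,0,-2],"twist":0},{"jaw":0.1,"linear":[0,0,-1],"twist":0},{"jaw":0.1,"linear":[0,0,0],"twist":0}]'
python3 -m pendant '[{"jaw":0.1,"linear":[-0.5,1.3,0],"twist":0},{"jaw":0.1,"linear":[-1,2.7,0],"twist":0},{"jaw":0.1,"linear":[-1.3,3.5,0],"twist":0},{"jaw":0.1,"linear":[-1.3,3.5,0],"twist":0},{"jaw":0.1,"linear":[-1.3,3.5,0],"twist":0},{"jaw":0.1,"linear":[-1.3,3.5,0],"twist":0},{"jaw":0.1,"linear":[-1.3,3.5,0],"twist":0},{"jaw":0.1,"linear":[-1.3,3.5,0],"twist":0},{"jaw":0.1,"linear":[-1.2,3.3,0],"twist":0},{"jaw":0.1,"linear":[-0.8,2.2,0],"twist":0},{"jaw":0.1,"linear":[-0.4,1.2,0],"twist":0},{"jaw":0.1,"linear":[0,0,0],"twist":0}]'
python3 -m pendant '[{"jaw":0.1,"linear":[0,0,0],"twist":0},{"jaw":0.1,"linear":[0,0,0],"twist":0},{"jaw":0.1,"linear":[0,0,0],"twist":0}]'
python3 - <<'E'
from h import *
from rig import robot
o=robot.get_obs(); print(to_tool(o,[.4077,-.1688,.1468]))
E
```

```text
time: 26.4
position: [0.4417, 0.1692, 0.2053]
tool_rot: [0.992, 0.127, 0.003, -0.0]
ft_force: [-0.2, -0.4, -1.1]
grip_width: 0.0315
grip_force: 25.0
time: 27.4
position: [0.4066, -0.1699, 0.2017]
tool_rot: [0.992, 0.125, -0.0, 0.0]
ft_force: [1.0, 1.1, -0.2]
grip_width: 0.0317
grip_force: 25.0
time: 27.65
position: [0.4063, -0.1657, 0.202]
tool_rot: [0.992, 0.127, -0.001, -0.001]
ft_force: [-0.1, -0.1, -1.1]
grip_width: 0.031
grip_force: 25.0
[0.05886181 0.34742207 5.52298786]
```

```bash
python3 -m pendant '[{"jaw":0.1,"linear":[0.1,0.25,0.6],"twist":0},{"jaw":0.1,"linear":[0,0,1.3],"twist":0},{"jaw":0.1,"linear":[0,0,1],"twist":0},{"jaw":0.1,"linear":[0,0,0.7],"twist":0},{"jaw":0.1,"linear":[0,0,0.5],"twist":0},{"jaw":0.1,"linear":[0,0,0.4],"twist":0},{"jaw":0.1,"linear":[0,0,0.3],"twist":0},{"jaw":0.1,"linear":[0,0,0.2],"twist":0},{"jaw":0.1,"linear":[0,0,0.1],"twist":0},{"jaw":0.1,"linear":[0,0,0.1],"twist":0},{"jaw":0.1,"linear":[0,0,0],"twist":0},{"jaw":0.1,"linear":[0,0,0],"twist":0}]'
```

```text
time: 28.65
position: [0.4086, -0.1696, 0.1506]
tool_rot: [0.992, 0.126, 0.0, 0.0]
ft_force: [0.6, -0.2, -0.4]
grip_width: 0.0311
grip_force: 25.0
```

```bash
python3 -m pendant '[{"jaw":0.1,"linear":[0,0,0.15],"twist":0},{"jaw":0.1,"linear":[0,0,0.15],"twist":0},{"jaw":0.1,"linear":[0,0,0.05],"twist":0},{"jaw":0.1,"linear":[0,0,0],"twist":0},{"jaw":0.1,"linear":[0,0,0],"twist":0}]'
```

```text
time: 29.07
position: [0.4084, -0.1694, 0.1469]
tool_rot: [0.992, 0.127, -0.0, -0.0]
ft_force: [-0.1, 1.4, 0.1]
grip_width: 0.0311
grip_force: 25.0
```

```bash
python3 -m pendant '[{"jaw":0.7,"linear":[0,0,0],"twist":0},{"jaw":0.7,"linear":[0,0,0],"twist":0},{"jaw":0.7,"linear":[0,0,0],"twist":0},{"jaw":0.7,"linear":[0,0,0],"twist":0},{"jaw":0.7,"linear":[0,0,0],"twist":0},{"jaw":0.7,"linear":[0,0,-1],"twist":0},{"jaw":0.7,"linear":[0,0,-2.5],"twist":0},{"jaw":0.7,"linear":[0,0,-3],"twist":0},{"jaw":0.7,"linear":[0,0,-1.5],"twist":0},{"jaw":0.7,"linear":[0,1.5,0],"twist":0},{"jaw":0.7,"linear":[0,2,0],"twist":0},{"jaw":0.7,"linear":[0,2,0],"twist":0}]'
python3 -m pendant '[{"jaw":0.7,"linear":[0,3,0],"twist":0},{"jaw":0.7,"linear":[0,3,0],"twist":0},{"jaw":0.7,"linear":[0,3,0],"twist":0},{"jaw":0.7,"linear":[0,1.5,0],"twist":0},{"jaw":0.7,"linear":[0,0,0],"twist":0},{"jaw":0.7,"linear":[0,0,0],"twist":0},{"jaw":0.7,"linear":[0,0,0],"twist":0},{"jaw":0.7,"linear":[0,0,0],"twist":0}]'
python3 - <<'E'
from h import *
from rig import cams
c=shot("w14");s=cams.camera("scene")["color"];t=cams.camera("top")
p=pix(c,np.array([.4075,-.168,.158])).round();print(p)
x,y=np.clip(p,90,[540,300]).astype(int)
q=pix(t,np.array([.4075,-.168,.06])).astype(int);print(q)
cv2.imwrite("pics/fin.png",np.hstack([cv2.resize(s[90:250,300:460],(400,400),interpolation=2),cv2.resize(c["color"][y-90:y+90,x-90:x+90],(400,400),interpolation=2)]))
E
```

```text
time: 30.07
position: [0.4224, -0.2236, 0.2268]
tool_rot: [0.992, 0.127, 0.0, 0.0]
ft_force: [-0.2, -0.2, -0.3]
grip_width: 0.0607
grip_force: 0.0
time: 30.73
position: [0.4479, -0.3228, 0.2264]
tool_rot: [0.992, 0.127, -0.001, -0.001]
ft_force: [0.8, 0.5, 0.2]
grip_width: 0.0607
grip_force: 0.0
[131. 214.]
[378 245]
```

View pics/fin.png

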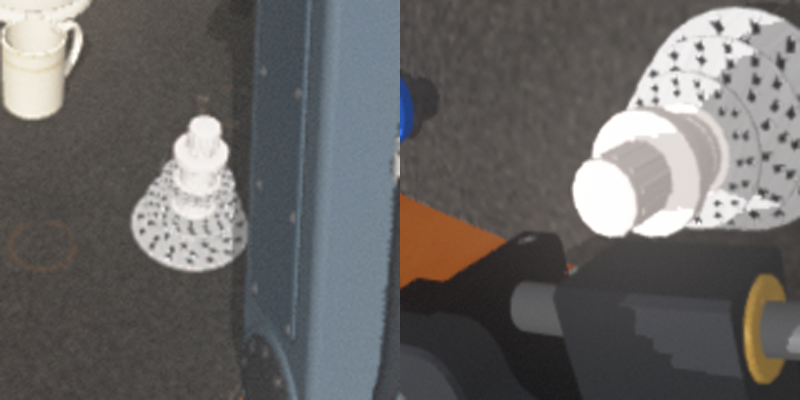

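The three discs and the cap stand straight, level and seated on the stand (left crop, cap top at (205,130)), with the gripper clear.

```bash
python3 -c "
from rig import robot
print(robot.hand_in())"
```

```text
the job is handed in; nothing more can be done
None
```

The large, medium and small discs are stacked in that order on the stand with the white cap on top, and the last pictures and the release heights show each one seated; the job was handed in at about 31 s, and no move went near the pan lid, jar, mug or tin.

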